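# Fold back the bifold gate of the plane's bay

### The job

The low plywood bench rack has two bays, each closed off by a small two-panel bifold gate. Find the bay in which the small yellow finger plane lies and push that bay's gate inward at its fold hinge (the upright black knob), so that both panels collapse along the track and lie folded back against the outer side wall as far as they go. Leave the other gate and the plane where they are.

Things in the scene. Friction and masses are not known exactly. Their poses are not given: they have to be found in the camera images.
- caddy: Fixed open-topped plywood rack, 190 (x) x 376 (y) x 90 mm high, walls and floor 12 mm. Origin: centre of its underside; x runs from its gated front to its back wall, y to its left seen from the front. Divider at y = 0: left bay y > 0, right bay y < 0. A bifold gate (two 8 mm panels, 80 mm each between axes, tops at 88 mm) fronts each bay at x = -85 mm, folded in a little at the start.
- left_knob (a point): Point on the left gate's fold axis, 120 mm up, in an upright black knob, 18 mm thick, 93 to 142 mm above the rack's underside (clear above panels and walls). It swings on a circle of radius 80 mm about the gate's outer axis at rack x = -85, y = 171 mm: from x -85, y 91 (flat shut) towards +x and the outer wall, through 80 degrees, to a stop at x -6, y 157. Light friction, 1 to 2 N; it stays put.
- right_knob (a point): The same on the right gate, mirrored: outer axis at rack x = -85, y = -171 mm; the knob swings from x -85, y -91 (flat shut) to the stop at x -6, y -157 mm. In both gates the second panel follows by itself, its free end running in the floor track at x = -85 mm towards the outer wall.
- finger_plane: Small yellow bronze finger plane, 27 x 60 x 36 mm, origin at the centre of its underside; it lies on the floor at the back of one of the two bays, clear of the folding gate. A brown sanding block lies in the other bay.
There are look-alikes about, which are no part of the job. What is shaped like the finger_plane but blue or purple is not meant.

How it is judged:
By the outcome, as a careful person would: the job done as asked, in the order asked, and still so for the second after the job is handed in, with the robot touching nothing.
It also fails if it takes over 32 s, if anything falls off the work surface, if the arm or the gripper's body presses on something with over 40 N, if the wrist force passes 120 N, or if a joint passes its speed limit or range.

### The arm

A 6-joint arm with a two-finger parallel gripper is mounted at the origin on a cart in front of the work surface, level with it; the furniture and walls round the work are solid. World frame = base frame: x ahead of the robot, y to its left, z up, the work surface at z = 0. Lengths are in m, angles in degrees, forces in N, time in s.
With the tool pointing down it reaches from about 0.35 to 0.875 m from the base axis. Payload 15.5 kg.
Tool frame: the origin (TCP) lies midway between the tips of the shut fingers; the grasp point (between the pads) lies robot.hold_point_z behind it (robot.hold_point_z is the distance from the TCP to the grasp point, in m); x points along the fingers, y is the direction in which the jaws open and shut, and the axes are right-handed (so a half turn about x gives the same grasp; the last joint's range is limited). The gripper opens to 85 mm and grips with 20 to 120 N. Pads are 22 mm wide; open, the fingers measure 114 mm over their backs; the gripper's body (76 mm by 85 mm) begins 54 mm behind the grasp point. The pads swing forward as they close: fully open they stand 13 mm farther back than shut.
Start: joints at [-77.836, 28.281, 77.091, -0, 74.628, -5.472], TCP at [0.189, -0.596, 0.231] pointing down, gripper open.
Joint ranges: [-166.48, 166.48], [-47.26, 123.95], [12.59, 153.08], [-70.14, 250.14], [6.76, 159.57], [-176.63, 176.63]. Speed limits (degrees/s): [108.29, 108.29, 147.25, 172.46, 172.46, 172.46].

### API

Orientations are given as a 3x3 rotation matrix whose columns are the frame's x, y, z axes.
In Python, from bench import monitor, cams, order, robot gives the robot as it stands.
- The arm moves only by the tool jog_arm, never from a script. Its arguments are lists of equal length, an entry for each row: "grip": the closure, from 0 (fully open) to 1 (shut); "offset": the shift along the tool's x, y, z each as a share of 0.08 m, from -1 to 1, a list of three; "yaw": the turn about the tool's x as a share of pi rad, from -1 to 1. A call has exactly 5 rows; each row shifts and turns the commanded pose from where the row before left it, along the tool's axes as they then stand; what a row does not reach is not made up. A row lasts 1/10 s, in which the tool goes at most 50 mm and 8.59 degrees, less where a joint would pass 70% of its speed; a pose out of reach is approached as far as the arm can. A call with a number of a shift or a turn outside -1 to 1 is refused whole. A call with a gripper value outside its range is refused whole. The fingers move at their own pace and stop on an object; "squeeze" is the grip in N (left out, the last holds). Time passes only in rows, so rows that do not move let the fingers close, or fill a call up. It gives the time, the measured TCP pose, the force and the opening at its end, in the units of the state.
- monitor.sense(): the state, without advancing time (a new reading comes with each control period).
- cams.camera(name): name is "side" or "top"; returns the picture (384x512x3 uint8, blue, green, red); there is no depth.
- cams.get_calibration(name): a dict with "mtx" (3x3 intrinsics, pixels), "view" (4x4, takes a point from world to camera coordinates). Camera axes: x right, y down, z forward; pixel columns grow to the right and rows downward; lengths in m; the calibration is good to about 2 mm. A picture is of the moment at which its call begins. get_calibration takes no time and is no camera call.
- order.hand_in(): hands the job in, once; it reports no verdict.
The state is a dict: "t": time; "joint_pos": joint angles; "qvel": joint speeds; "effort": joint torques, N m; "position": TCP position; "orientation": TCP orientation; "force": force on the tool from outside, world axes, zero at the start; "wrist_torque": the same for the moment, N m; "grip_width": finger opening in m.
Only numpy, scipy, OpenCV 4.12 (cv2) and the standard library are available. Lean on these libraries where they do the work, as an engineer would, in place of code of your own. Each camera call takes 0.05 s, during which the arm holds its last target.

## Working session

There is one attempt and no reset: what is moved stays moved. The work goes in short steps, Python scripts to look and compute and a tool call to move; the robot and the scene stay as the last step left them, time stands still between calls to the robot, and variables do not carry over. Pictures are saved under pics/ and viewed, and the job is handed in when it is done.

Besides the shell and the picture viewer there is one more tool, called as name(argument=value, ...), one argument or row to a line, values as JSON. jog_arm: Moves the arm, as the interface text tells. Its arguments: {"type":"object","properties":{"grip":{"type":"array"},"offset":{"type":"array"},"yaw":{"type":"array"},"squeeze":{"type":"number"}},"required":["grip","offset","yaw"]}

```bash
mkdir -p pics; python3 - <<'E'
from bench import monitor,cams,order,robot
import cv2,numpy as np
s=monitor.sense();print({k:np.round(v,3).tolist() for k,v in s.items()})
print(robot.hold_point_z)
for n in("side","top"):
    cv2.imwrite(f"pics/{n}0.png",cams.camera(n)); c=cams.get_calibration(n);print(n,np.round(c["mtx"],1).tolist(),np.round(c["view"],4).tolist())
E
```

```text
{'t': 0.0, 'joint_pos': [-77.835, 28.317, 77.129, -0.002, 74.627, -5.474], 'qvel': [-0.005, -0.149, -0.048, -0.089, 0.04, 0.017], 'effort': [0.002, -88.215, -38.386, -0.0, 0.01, -0.0], 'position': [0.189, -0.595, 0.231], 'orientation': [[-0.0, 0.303, -0.953], [0.001, -0.953, -0.303], [-1.0, -0.001, -0.0]], 'force': [0.523, -0.527, 0.764], 'wrist_torque': [-0.022, -0.003, -0.018], 'grip_width': 0.085}
0.0187
side [[491.0, 0.0, 260.5], [0.0, 491.0, 188.4], [0.0, 0.0, 1.0]] [[0.9983, -0.0585, 0.0073, -0.6425], [-0.0136, -0.3495, -0.9368, 0.1507], [0.0574, 0.9351, -0.3497, 1.1075], [0.0, 0.0, 0.0, 1.0]]
top [[492.6, 0.0, 259.7], [0.0, 492.6, 191.2], [0.0, 0.0, 1.0]] [[0.0193, -0.9995, 0.0251, 0.0408], [-0.9839, -0.0234, -0.1769, 0.6627], [0.1774, -0.0213, -0.9839, 1.1383], [0.0, 0.0, 0.0, 1.0]]
```

View pics/side0.png

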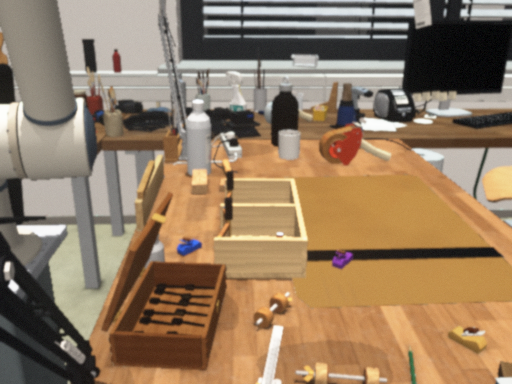

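View pics/top0.png

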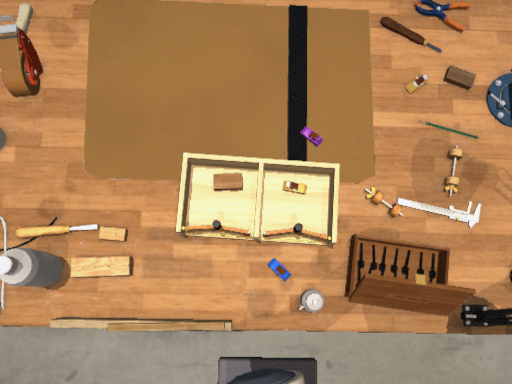

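```bash
python3 - <<'E'
import cv2
a=cv2.imread("pics/top0.png")[145:255,170:350];b=cv2.imread("pics/side0.png")[155:285,205:315]
cv2.imwrite("pics/topc.png",cv2.resize(a,None,fx=4.4,fy=4.4,interpolation=cv2.INTER_CUBIC))
cv2.imwrite("pics/sidec.png",cv2.resize(b,None,fx=4.5,fy=4.5,interpolation=cv2.INTER_CUBIC))
E
```

```text
(no output)
```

View pics/topc.png

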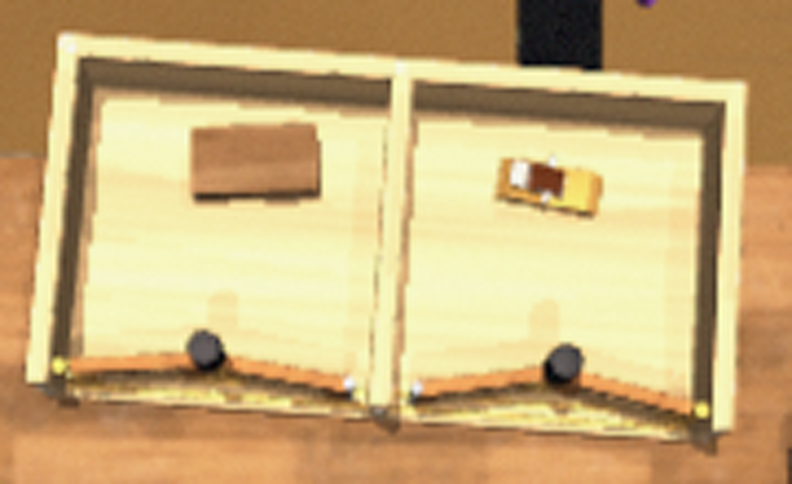

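View pics/sidec.png

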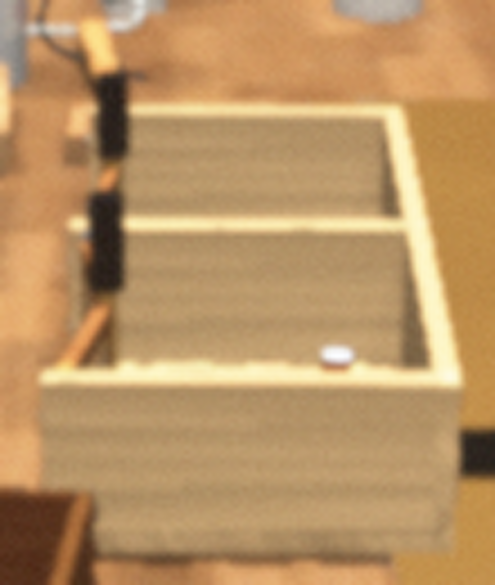

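```bash
cat > h.py <<'E'
import numpy as np
from bench import cams
C={n:cams.get_calibration(n) for n in("side","top")}
def ray(n,p):
    c=C[n];V=np.array(c["view"]);R=V[:3,:3];o=-R.T@V[:3,3]
    d=R.T@np.linalg.inv(c["mtx"])@[p[0],p[1],1];return o,d/np.linalg.norm(d)
def cast(n,p,z):
    o,d=ray(n,p);return o+d*(z-o[2])/d[2]
def tri(p,q):
    a,d=ray("top",p);b,e=ray("side",q)
    t=np.linalg.lstsq(np.c_[d,-e],b-a,rcond=None)[0]
    x,y=a+d*t[0],b+e*t[1];return (x+y)/2,np.linalg.norm(x-y)
def proj(n,P):
    c=C[n];v=c["view"]@np.r_[P,1];u=c["mtx"]@v[:3];return u[:2]/u[2]
E
python3 - <<'E'
from h import *
np.set_printoptions(precision=4,suppress=True)
T=lambda x,y:(170+x/4.4-.4,145+y/4.4-.4)
S=lambda x,y:(205+x/4.5-.4,155+y/4.5-.4)
for n,t,s in(("FR",(730,432),(42,380)),("BR",(745,83),(460,382)),("BL",(65,37),(397,105)),("knobtop",(565,360),(105,190)),("Lknobtop",(205,347),(113,75)),("plane",(548,178),(337,352))):
    print(n,*tri(T(*t),S(*s)))
P=[cast("top",T(*p),.09) for p in((65,37),(745,83),(730,432),(30,385))]
for p in P:print(p)
c=sum(P)/4
yv=(P[0]-P[1]+P[3]-P[2])[:2];yaw=np.arctan2(-yv[0],yv[1]);print(c,np.degrees(yaw),np.linalg.norm(yv)/2)
R=np.array([[np.cos(yaw),-np.sin(yaw)],[np.sin(yaw),np.cos(yaw)]])
for nm,p in(("R",(565,362)),("L",(205,349))):
    k=cast("top",T(*p),.142);print(nm,"knob",k,"rack",R.T@(k-c)[:2])
for q in((-.085,-.171),(-.006,-.157),(-.085,-.091)):print(q,R@q+c[:2], np.hypot(*(R@q+c[:2])))
E
```

```text
FR [ 0.5399 -0.1231  0.0894] 0.0035076789973393216
BR [ 0.7287 -0.133   0.0894] 0.000994247519436396
BL [0.7446 0.2373 0.0917] 0.0014962672564735602
knobtop [ 0.5694 -0.0299  0.1441] 0.0018991760026750377
Lknobtop [0.5728 0.1525 0.1413] 0.0027962347514858014
plane [ 0.6819 -0.029   0.0549] 0.0047356247644975025
[0.7443 0.2376 0.09  ]
[ 0.728  -0.1329  0.09  ]
[ 0.5381 -0.1231  0.09  ]
[0.5549 0.2472 0.09  ]
[0.6413 0.0572 0.09  ] -2.562302321878108 0.3707730235899688
R knob [ 0.5677 -0.0301  0.142 ] rack [-0.0697 -0.0905]
L knob [0.5703 0.1524 0.142 ] rack [-0.0752  0.0919]
(-0.085, -0.171) [ 0.5488 -0.1098] 0.5596584571933978
(-0.006, -0.157) [ 0.6283 -0.0994] 0.6361329878927354
(-0.085, -0.091) [ 0.5524 -0.0299] 0.5531619296184054
```

The yellow plane is at top px (295,187), inside the right bay. Look-alikes: blue at (279,269) and purple at (312,136), both outside the rack and the wrong colour. The crop confirms the yellow one, next to the right gate's knob at top px (298,227). The brown sanding block is in the left bay at (228,181). So I'll work the right gate. The knob is at about world (0.568, -0.030), top at z 0.142 to 0.144.

I'll lift first, then travel over.

jog_arm(
  grip=[0.2, 0.4, 0.5, 0.5, 0.5],
  offset=[
    [-0.5, 0, 0],
    [-0.5, 0, 0],
    [0, -0.35, -0.44],
    [0, -0.35, -0.44],
    [0, -0.35, -0.44],
  ],
  yaw=[0, 0, 0, 0, 0],
)

```text
t: 0.6
position: [0.265, -0.4822, 0.3111]
orientation: [[0.0, 0.302, -0.953], [0.0, -0.953, -0.302], [-1.0, -0.0, -0.0]]
force: [1.3, 0.2, 0.2]
grip_width: 0.0431
```

jog_arm(
  grip=[0.5, 0.5, 0.5, 0.5, 0.5],
  offset=[
    [0, -0.35, -0.44],
    [0, -0.35, -0.44],
    [0, -0.35, -0.44],
    [0, -0.35, -0.44],
    [0, -0.35, -0.44],
  ],
  yaw=[0, 0, 0, 0, 0],
)

```text
t: 1.1
position: [0.3904, -0.2951, 0.3112]
orientation: [[-0.0, 0.303, -0.953], [0.0, -0.953, -0.303], [-1.0, -0.0, 0.0]]
force: [1.5, -0.7, -0.8]
grip_width: 0.0428
```

jog_arm(
  grip=[0.5, 0.5, 0.5, 0.5, 0.5],
  offset=[
    [0, -0.35, -0.44],
    [0, -0.35, -0.44],
    [0, -0.35, -0.44],
    [0, -0.35, -0.44],
    [0, -0.35, -0.44],
  ],
  yaw=[0, 0, 0, 0, 0],
)

```text
t: 1.6
position: [0.5158, -0.1083, 0.3112]
orientation: [[-0.0, 0.303, -0.953], [0.0, -0.953, -0.303], [-1.0, -0.0, 0.0]]
force: [-0.0, -1.4, -1.6]
grip_width: 0.0427
```

jog_arm(
  grip=[0.5, 0.5, 0.5, 0.5, 0.5],
  offset=[
    [0, -0.3, -0.4],
    [0, 0, 0],
    [0, 0, 0],
    [0, 0, 0],
    [0, 0, 0],
  ],
  yaw=[0, -0.045, -0.045, -0.045, -0.045],
)

```text
t: 2.1
position: [0.5382, -0.0773, 0.3109]
orientation: [[-0.001, 0.77, -0.638], [0.0, -0.638, -0.77], [-1.0, -0.001, 0.0]]
force: [0.3, 0.5, 0.7]
grip_width: 0.0427
```

jog_arm(
  grip=[0.5, 0.5, 0.5, 0.5, 0.5],
  offset=[
    [0, 0, 0],
    [0, 0, 0],
    [0, 0, 0],
    [0, 0, 0],
    [0, 0, 0],
  ],
  yaw=[-0.045, -0.045, -0.045, -0.012, 0],
)

```text
t: 2.6
position: [0.5382, -0.0775, 0.311]
orientation: [[-0.001, 0.972, -0.233], [0.0, -0.233, -0.972], [-1.0, -0.001, -0.0]]
force: [-0.2, 0.0, 0.0]
grip_width: 0.0427
```

jog_arm(
  grip=[0.5, 0.5, 0.5, 0.5, 0.5],
  offset=[
    [0, 0.116, -0.333],
    [0, 0.116, -0.333],
    [0.5, 0, 0],
    [0.5, 0, 0],
    [0.5, 0, 0],
  ],
  yaw=[0, 0, 0, 0, 0],
)

```text
t: 3.1
position: [0.5688, -0.0298, 0.19]
orientation: [[0.001, 0.972, -0.235], [-0.0, -0.235, -0.972], [-1.0, 0.001, -0.0]]
force: [0.5, -1.2, -0.8]
grip_width: 0.0425
```

```bash
python3 - <<'E'
from bench import cams
import cv2,numpy as np
a=cv2.resize(cams.camera("side")[120:280,180:330],None,fx=3.5,fy=3.5,interpolation=cv2.INTER_CUBIC);t=cams.camera("top")
cv2.imwrite("pics/s1.png",a);cv2.imwrite("pics/t1.png",t)
E
```

```text
(no output)
```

View pics/s1.png

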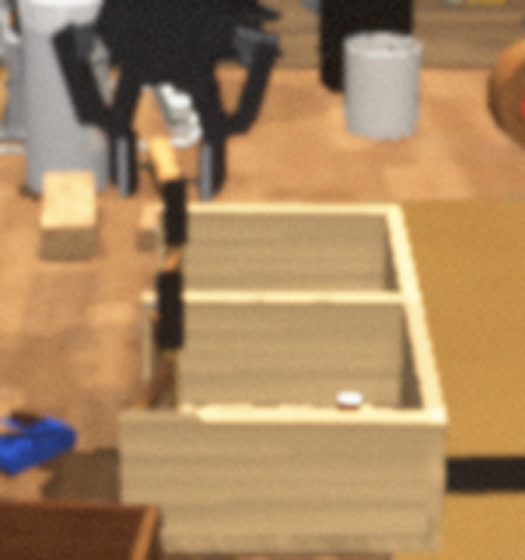

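View pics/t1.png

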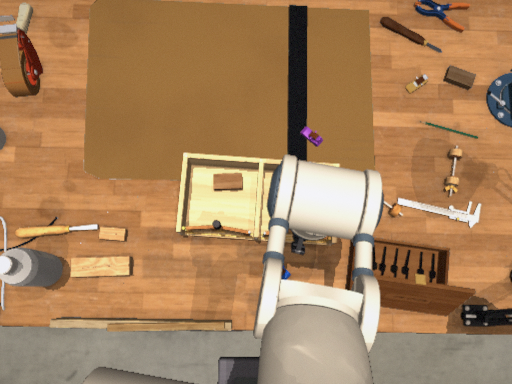

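The side crop shows the fingers at cols 125 and 210, either side of the near (right) knob at col 170, and above it. Descending to straddle the knob.

jog_arm(
  grip=[0.5, 0.5, 0.5, 0.5, 0.5],
  offset=[
    [0.3, 0, 0],
    [0.3, 0, 0],
    [0.2, 0, 0],
    [0.2, 0, 0],
    [0.06, 0, 0],
  ],
  yaw=[0, 0, 0, 0, 0],
)

```text
t: 3.7
position: [0.5692, -0.0302, 0.1069]
orientation: [[-0.0, 0.972, -0.235], [0.0, -0.235, -0.972], [-1.0, -0.0, 0.0]]
force: [0.2, 0.2, 0.0]
grip_width: 0.0426
```

```bash
python3 - <<'E'
from bench import cams
import cv2
a=cv2.resize(cams.camera("side")[120:280,180:330],None,fx=3.5,fy=3.5,interpolation=cv2.INTER_CUBIC)
cv2.imwrite("pics/s2.png",a)
E
```

```text
(no output)
```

View pics/s2.png

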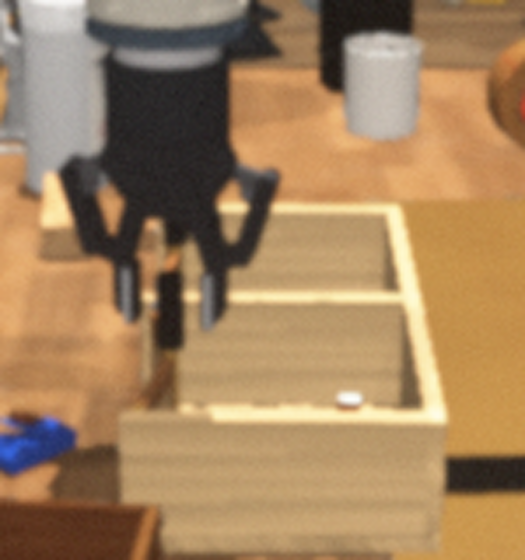

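Fingers at side crop cols 128 and 208 straddle the knob (col 170), with no contact force. Now the rear finger pushes along the arc.

jog_arm(
  grip=[0.5, 0.5, 0.5, 0.5, 0.5],
  offset=[
    [0, 0.075, 0],
    [0, 0.075, 0],
    [0, 0.104, 0.021],
    [0, 0.104, 0.021],
    [0, 0.104, 0.021],
  ],
  yaw=[0, 0, 0.0333, 0.0333, 0.0333],
)

```text
t: 4.25
position: [0.6034, -0.0462, 0.1075]
orientation: [[0.001, 0.85, -0.526], [-0.0, -0.526, -0.85], [-1.0, 0.001, -0.0]]
force: [-1.7, -0.1, 0.4]
grip_width: 0.0428
```

```bash
python3 - <<'E'
from bench import cams
import cv2
cv2.imwrite("pics/s3.png",cv2.resize(cams.camera("side")[120:280,180:330],None,fx=3.5,fy=3.5,interpolation=cv2.INTER_CUBIC))
E
```

```text
(no output)
```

View pics/s3.png

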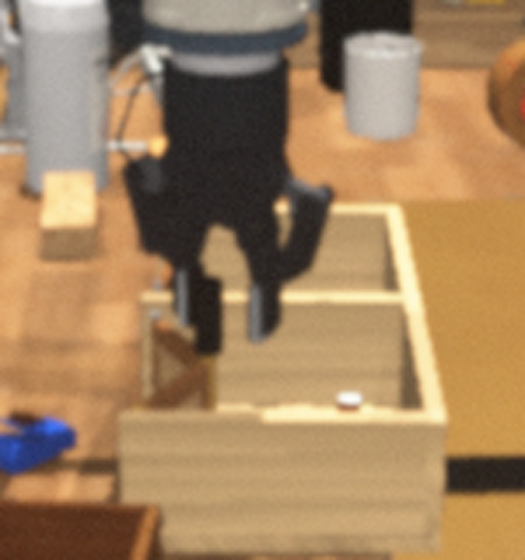

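The gate is folding: the knob has moved to crop col 207 and sits against the rear finger, with about 1.7 N. Continuing along the arc.

jog_arm(
  grip=[0.5, 0.5, 0.5, 0.5, 0.5],
  offset=[
    [0, 0.104, 0.021],
    [0, 0.104, 0.021],
    [0, 0.104, 0.021],
    [0, 0.104, 0.021],
    [0, 0.104, 0.021],
  ],
  yaw=[0.0333, 0.0333, 0.0333, 0.0333, 0.0333],
)

```text
t: 4.8
position: [0.6271, -0.0804, 0.1072]
orientation: [[0.001, 0.476, -0.879], [-0.0, -0.879, -0.476], [-1.0, 0.0, -0.001]]
force: [-1.5, 0.8, 0.0]
grip_width: 0.0429
```

```bash
python3 - <<'E'
from bench import cams
import cv2
cv2.imwrite("pics/s4.png",cv2.resize(cams.camera("side")[120:280,180:330],None,fx=3.5,fy=3.5,interpolation=cv2.INTER_CUBIC))
E
```

```text
(no output)
```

View pics/s4.png

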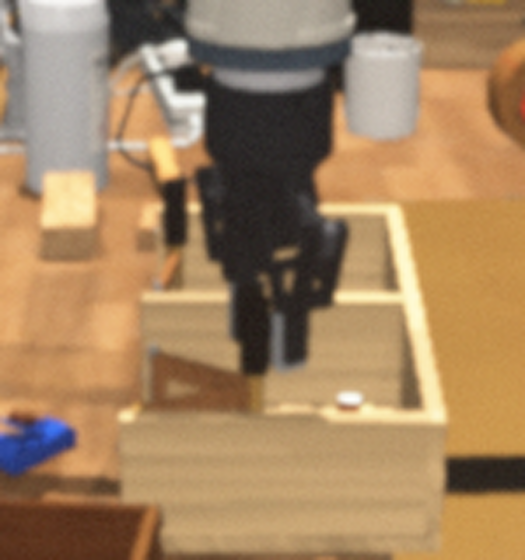

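jog_arm(
  grip=[0.5, 0.5, 0.5, 0.5, 0.5],
  offset=[
    [0, 0.104, 0.021],
    [0, 0.104, 0.021],
    [0, 0.08, 0.016],
    [0, 0, 0],
    [0, 0, 0],
  ],
  yaw=[0.0333, 0.0333, 0.025, 0, 0],
)

```text
t: 5.35
position: [0.6314, -0.103, 0.1069]
orientation: [[0.0, 0.213, -0.977], [-0.0, -0.977, -0.213], [-1.0, 0.0, -0.0]]
force: [-1.0, -0.3, 0.2]
grip_width: 0.0427
```

jog_arm(
  grip=[0.5, 0.5, 0.5, 0.5, 0.5],
  offset=[
    [0, 0.025, 0.005],
    [0, 0.025, 0.005],
    [0, 0, 0],
    [0, 0, 0],
    [0, 0, 0],
  ],
  yaw=[0.008, 0.008, 0, 0, 0],
)

```text
t: 5.85
position: [0.6312, -0.1072, 0.1064]
orientation: [[-0.0, 0.16, -0.987], [-0.0, -0.987, -0.16], [-1.0, 0.0, 0.0]]
force: [-0.5, 0.6, -0.5]
grip_width: 0.0426
```

jog_arm(
  grip=[0.5, 0.5, 0.5, 0.5, 0.5],
  offset=[
    [0, 0.02, 0.003],
    [0, 0.02, 0.003],
    [0, 0, 0],
    [0, 0, 0],
    [0, 0, 0],
  ],
  yaw=[0.006, 0.006, 0, 0, 0],
)

```text
t: 6.35
position: [0.6312, -0.1105, 0.1065]
orientation: [[0.0, 0.122, -0.993], [-0.0, -0.993, -0.122], [-1.0, 0.0, -0.0]]
force: [0.3, 0.1, -0.5]
grip_width: 0.0426
```

jog_arm(
  grip=[0.5, 0.5, 0.5, 0.5, 0.5],
  offset=[
    [0, 0.02, 0],
    [0, 0, 0],
    [0, 0, 0],
    [0, 0, 0],
    [0, 0, 0],
  ],
  yaw=[0, 0, 0, 0, 0],
)

```text
t: 6.85
position: [0.6313, -0.1112, 0.1065]
orientation: [[-0.0, 0.122, -0.992], [0.001, -0.992, -0.122], [-1.0, -0.001, 0.0]]
force: [-0.0, 7.4, 0.4]
grip_width: 0.0424
```

jog_arm(
  grip=[0.5, 0.5, 0.5, 0.5, 0.5],
  offset=[
    [0, 0.012, 0],
    [0, 0, 0],
    [0, 0, 0],
    [0, 0, 0],
    [0, 0, 0],
  ],
  yaw=[0, 0, 0, 0, 0],
)

```text
t: 7.35
position: [0.6313, -0.1114, 0.1064]
orientation: [[-0.001, 0.122, -0.992], [0.002, -0.992, -0.122], [-1.0, -0.002, 0.0]]
force: [0.5, 13.6, 1.9]
grip_width: 0.0429
```

The force has risen to 13.6 N with almost no travel, so the gate is at its stop, where I calculated it would be. I'll back the finger off about 12 mm so the knob is centred, lift, and move clear.

jog_arm(
  grip=[0.5, 0.5, 0.5, 0.5, 0.5],
  offset=[
    [0, -0.08, 0],
    [0, -0.07, 0],
    [0, 0, 0],
    [-0.2, 0, 0],
    [-0.4, 0, 0],
  ],
  yaw=[0, 0, 0, 0, 0],
)

```text
t: 7.85
position: [0.6287, -0.1009, 0.1529]
orientation: [[-0.004, 0.122, -0.992], [0.001, -0.992, -0.122], [-1.0, -0.001, 0.004]]
force: [-0.1, 0.7, 0.2]
grip_width: 0.0426
```

jog_arm(
  grip=[0.5, 0.5, 0.5, 0.5, 0.5],
  offset=[
    [-0.5, 0, 0],
    [-0.5, 0, 0],
    [-0.5, 0, 0],
    [-0.5, 0, 0],
    [0, 0.5, 0],
  ],
  yaw=[0, 0, 0, 0, 0],
)

```text
t: 8.35
position: [0.6369, -0.1386, 0.3211]
orientation: [[0.009, 0.126, -0.992], [-0.002, -0.992, -0.126], [-1.0, 0.003, -0.009]]
force: [0.8, -1.2, 0.1]
grip_width: 0.0426
```

jog_arm(
  grip=[0.5, 0.5, 0.5, 0.5, 0.5],
  offset=[
    [0, 0.5, 0.2],
    [0, 0.5, 0.2],
    [0, 0.5, 0.2],
    [0, 0.5, 0.2],
    [0, 0.5, 0.2],
  ],
  yaw=[0, 0, 0, 0, 0],
)

```text
t: 8.85
position: [0.5792, -0.3509, 0.3145]
orientation: [[0.0, 0.122, -0.993], [-0.0, -0.993, -0.122], [-1.0, 0.0, 0.0]]
force: [1.1, 0.1, -0.2]
grip_width: 0.0425
```

jog_arm(
  grip=[0.5, 0.5, 0.5, 0.5, 0.5],
  offset=[
    [0, 0.5, 0.3],
    [0, 0.5, 0.3],
    [0, 0.4, 0.3],
    [0, 0, 0],
    [0, 0, 0],
  ],
  yaw=[0, 0, 0, 0, 0],
)

```text
t: 9.35
position: [0.5215, -0.4699, 0.3142]
orientation: [[-0.0, 0.12, -0.993], [0.0, -0.993, -0.12], [-1.0, -0.0, 0.0]]
force: [0.3, 0.8, -0.2]
grip_width: 0.0429
```

```bash
python3 - <<'E'
from bench import cams
import cv2
a=cams.camera("side");t=cams.camera("top")
cv2.imwrite("pics/s5r.png",a);cv2.imwrite("pics/t5r.png",t)
cv2.imwrite("pics/s5.png",cv2.resize(a[155:285,205:315],None,fx=4.5,fy=4.5,interpolation=cv2.INTER_CUBIC))
cv2.imwrite("pics/t5.png",cv2.resize(t[145:255,170:350],None,fx=4.4,fy=4.4,interpolation=cv2.INTER_CUBIC))
E
```

```text
(no output)
```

View pics/t5.png

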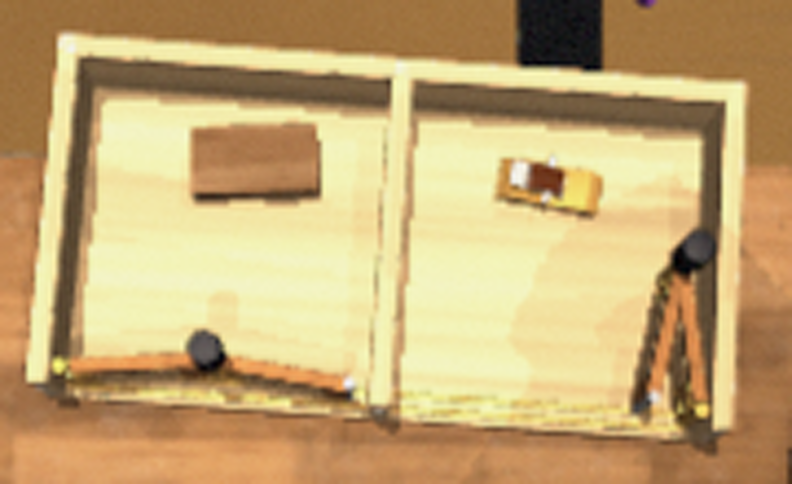

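View pics/s5.png

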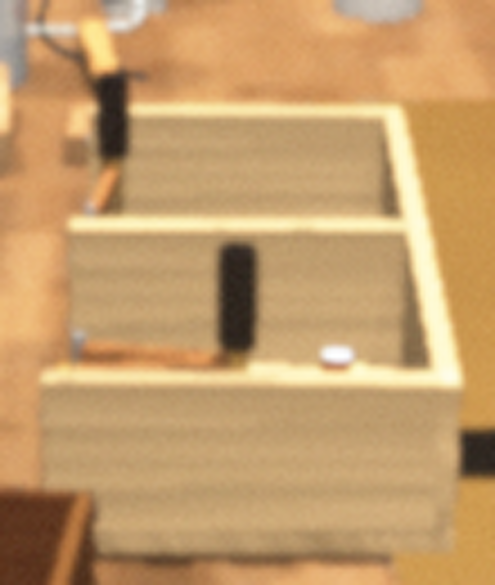

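```bash
python3 - <<'E'
from h import *
k,e=tri((170+695/4.4-.4,145+247/4.4-.4),(205+237/4.5-.4,155+245/4.5-.4))
y=np.radians(-2.56);R=np.array([[np.cos(y),-np.sin(y)],[np.sin(y),np.cos(y)]])
r=R.T@(k[:2]-[.6413,.0572]);print(k,e,r,np.degrees(np.arctan2(r[0]+.085,r[1]+.171)))
from bench import order;print(order.hand_in())
E
```

```text
[ 0.62935104 -0.09656507  0.14244432] 0.0021465068383694414 [-0.00506903 -0.15414532] 78.09273916093491
the job is handed in; nothing more can be done
None
```

The right bay's gate is folded back against the outer side wall to its stop, and the job is handed in. The yellow finger plane lies in that bay. The blue and purple look-alikes are outside the rack, and the sanding block is in the left bay.

I straddled the right knob with half-closed fingers and pushed it round its arc. At the end the force rose to 13.6 N with almost no further movement. I then backed off, lifted and moved the arm clear.

- **Gate position:** The last pictures put the knob at rack x -5, y -154 mm, against the stated stop at x -6, y -157 mm. That reads as about 78° instead of 80°, which is within my measuring error of 2 to 3 mm. The force rise also shows it reached the stop.
- **Everything else:** The left gate, the plane and the block look the same as before in the pictures.
- **Disagreement:** My measured rack length was 371 mm against the stated 376 mm, which made no difference to the push.
- **Time:** The clock was at about 9.5 s when I handed in.

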